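# Clip the jar clamp shut and open the honey jar one-handed

### The arm

A 6-joint arm with a two-finger parallel gripper is mounted at the origin on a cart in front of the work surface, level with it; the furniture and walls round the work are solid. World frame = base frame: x ahead of the robot, y to its left, z up, the work surface at z = 0. Lengths are in m, angles in rad, forces in N, time in s.
With the tool pointing down it reaches from about 0.425 to 0.925 m from the base axis. Payload 12.5 kg.
Tool frame: the origin (TCP) lies between the finger pads; the fingertips stand ahead of it and the grasp point (between the pads) lies 6 mm ahead of it (nose_length is the z of the fingertips in the tool frame, in m); z points along the fingers, y is the line along which they close (so a half turn about z gives the same grasp; the last joint's range is limited). The gripper opens to 85 mm and grips with 20 to 120 N. Pads are 22 mm wide; open, the fingers measure 114 mm over their backs; the gripper's body (76 mm by 85 mm) begins 54 mm behind the grasp point. The pads swing forward as they close: fully open they stand 13 mm farther back than shut.
Start: joints at [1.162, 0.491, 1.559, -0, 1.092, -0.106], TCP at [0.186, 0.597, 0.256] pointing down, gripper open.
Joint ranges: [-3.1, 3.1], [-0.84, 2.19], [0.05, 2.79], [-1.13, 4.28], [0.06, 2.93], [-2.69, 2.69]. Speed limits (rad/s): [2.22, 2.22, 2.79, 3.14, 3.14, 3.14].

### API

Orientations are given as a unit quaternion [x, y, z, w].
In Python, from rig import * gives the robot as it stands.
- The arm moves only by the tool send_rows, never from a script. Its argument "motion" is one flat list of numbers, 6 for each row, row after row: the shift along the tool's x, y, z in m, then the turn, a rotation vector about the tool's x, y, z in degrees. A call has 1 to 5 rows; each row shifts and turns the commanded pose from where the row before left it, along the tool's axes as they then stand; what a row does not reach is not made up. A row lasts 1/8 s, in which the tool goes at most 62.5 mm and 10.7 degrees, less where a joint would pass 70% of its speed; a pose out of reach is approached as far as the arm can. A call is refused whole if a number of a shift passes 0.0625 or a number of a turn 10.7, either way. A call with a gripper value outside its range is refused whole. "grip" is the finger opening in m, from 0 to 0.0854, set as the call begins (left out, the last holds). The fingers move at their own pace and stop on an object; "squeeze" is the grip in N (left out, the last holds). Time passes only in rows, so rows that do not move let the fingers close. It gives the time, the measured TCP pose, the force, the opening and the grip force at its end, in the units of the state.
- get_state(): the state, without advancing time (a new reading comes with each control period).
- camera(name): name is "side" or "top" or "wrist"; returns a dict with "img" (384x512x3 uint8, red, green, blue), "intrinsics" (3x3 intrinsics, pixels), "T" (4x4, takes a point from camera to world coordinates); the wrist camera has in their place "T_tool_cam" (4x4, takes a point from camera to tool coordinates, whose origin is the TCP and whose axes are the flange's). Camera axes: x right, y down, z forward; pixel columns grow to the right and rows downward; lengths in m; the calibration is good to about 2 mm. The wrist camera is an equidistant fisheye: a pixel r from the principal point sees the ray r / f radians off the axis. A picture is of the moment at which its call begins: read the wrist's pose just before it. There is no depth.
- finish_job(): hands the job in; it is judged then, once.
Trained networks look in the newest picture that a camera, given by its name, has taken for a name from the list of things; names that differ only in an ending like _2 or _b are one class to them, and where a whole thing is asked for, a point or a joint stands for the part that bears it (a point fixed in the world has none). Each returns a list of dicts, best first, with "score" (0 to 1); they miss things now and then, are a little off and sometimes report something else, mostly with a low value. They report only what shows in the picture. A call takes as long as a camera call. They do not tell look-alikes from the thing itself.
- silhouettes(thing, camera): "pixels" (384x512 bool, what is visible of it) and "rect" ([left, top, right, bottom] in pixels, round what is visible of it).
The state is a dict: "t": time; "joint_pos": joint angles; "dq": joint speeds; "effort": joint torques, N m; "eef_pos": TCP position; "eef_rot": TCP orientation; "wrist_force": force on the tool from outside, world axes, zero at the start; "wrist_torque": the same for the moment, N m; "gripper_width": opening from 0.0 (shut) to 1.0 (fully open); "finger_force": force on a finger pad.
Only numpy, scipy, OpenCV 4.12 (cv2) and the standard library are available. Lean on these libraries where they do the work, as an engineer would, in place of code of your own. Each camera call takes 0.05 s, during which the arm holds its last target. There are 200 camera calls.

### The job

Open the honey jar that stands in the one-handed jar holder: first swing the holder's sprung clamp bar across the jar by its black paddle until its hook snaps over the steel catch post and it stays shut by itself. Then unscrew the tight lid anticlockwise (as seen from above), only until its thread lets go, and lift it straight up clear of the jar. Finish holding the lid level just above the open jar, a finger's breadth or so clear of the rim, with the jar still clamped upright in its holder; do not let go, and leave the other breakfast things alone.

Things in the scene. Friction and masses are not known exactly. Their poses are not given: they have to be found in the camera images.
- holder: jar holder fixed on the worktop: light wood board 168 x 122 mm, top 19 mm above the worktop, with a wooden half-hexagon cradle 71 mm high on its -y side. Origin: on the worktop under the seated jar's axis. z up. The clamp bar closes across the +y side, along x; its hinge is at the +x end, its paddle and the catch post at the -x end. Yaw within 0.3 rad of 0
- clamp_hinge (a point): axis of the clamp bar's upright hinge pin, at the bar's mid height, 45 mm above the worktop; 66 mm towards +x and 38 mm towards +y from the holder's origin (holder's axes). The head of the pin is 70 mm above the worktop
- clamp (a joint): angle of the clamp bar (rad): 0 = hooked shut, bar along the holder's x axis; positive = open towards its +y. Starts at 0.55 to 0.75; a spring reopens it to about 0.65 unless the hook has caught. Near 0.1 the sprung hook meets the post: a push of about 5 N at the paddle takes it over, and it snaps in just below 0; the bar bears on the jar at about -0.015
- clamp_paddle (a point): centre of the black paddle at the bar's free end, 155 mm from the hinge axis, 45 mm above the worktop. Paddle 30 mm along the bar, 15 mm thick, from 30 to 60 mm above the worktop. x axis along the bar towards the hinge, y axis out of the outer face (7.5 mm from here), which is pushed to close. Bar 10 mm thick, 14 mm high; the hook, 27 mm from here towards the hinge, tops out at 62 mm
- catch_post (a point): top of the upright steel catch post on the board, 8 mm thick with a 12 mm head, 74 mm above the worktop, 62 mm towards -x and 24 mm towards +y from the holder's origin (holder's axes)
- jar: six-sided glass honey jar, loose, 64 mm across flats, 74 mm across corners, 0.3 to 0.4 kg, body 67 mm high. Origin: centre of its underside, which stands on the board (19 mm above the worktop). z up. It starts 3 to 7 mm out of the cradle, turned up to 0.05 rad from the holder; the closing clamp bar pushes it home. Unclamped it would turn with the lid
- jar_mouth (a point): centre of the jar's rim, 92 mm above its underside (111 mm above the worktop). The round neck below is 44 mm in diameter. A rubber sealing ring stands up to 5 mm above the rim, springy; it presses the lid up with about 20 N, so the lid is stiff to start (0.3 to 0.6 N m)
- cap: round gold-coloured ribbed metal lid, 58 mm in diameter, 18 mm high, 30 to 50 g. Origin: centre of its lower edge, 79 mm above the jar's underside when screwed on (98 mm above the worktop; top at 116). z up. Yaw to the jar starts within 0.12 rad of 0. Turned anticlockwise it rises 2.5 mm; its three lugs leave the thread at 0.93 rad and it lifts off from there to 1.6 rad, before the next thread
Things that resemble listed ones, but are neither listed nor needed, are in the scene too. Several things have the shape of the cap; the one meant has the colours described above.

How it is judged:
On the way, in this order (a step that is already met when the one before it is completed fails the run):
1. the clamp is hooked shut and stays so by itself, the jar seated in the cradle with the lid still screwed on (value of joint clamp below 0.03 rad and contact force between each of the arm, the fingers and clamp below 0.3 N and horizontal distance between jar and holder below 0.006 m and z of cap in the frame of jar below 0.081 m and angle between the x axis of cap and the x axis of jar, either way round below 0.5 rad), for 0.3 s.
2. the lid has been turned free and lifted off its thread while the jar stayed clamped (z of cap in the frame of jar above 0.086 m and angle between the x axis of cap and the x axis of jar, either way round above 0.75 rad and value of joint clamp below 0.03 rad and angle between the x axis of jar and the x axis of holder, either way round below 0.15 rad), for 0.1 s.
At the end, for the whole second after the job is handed in: the lid is gripped, still, level (0.2 rad), 7 to 45 mm above the rim, within 15 mm of the jar's axis, touching only the gripper, its yaw to the jar 0.75 to 2.4 rad; the clamp is hooked (under 0.03 rad); the jar stands upright (0.08 rad) on the board within 6 mm of its seat (z of cap in the frame of jar between 0.099 and 0.137 m and horizontal distance between cap and jar below 0.015 m and angle between cap's own z axis and vertical below 0.2 rad and angle between the x axis of cap and the x axis of jar, either way round above 0.75 rad and contact force between the fingers and cap above 2 N and contact force between cap and jar below 0.1 N and linear speed of cap below 0.03 m/s and value of joint clamp below 0.03 rad and horizontal distance between jar and holder below 0.006 m and height (world z) of jar below 0.023 m and angle between jar's own z axis and vertical below 0.08 rad); the arm keeps its last pose, push and grip.
It fails at once if the jar is dragged up out of the holder or tipped (height (world z) of jar above 0.034 m or angle between jar's own z axis and vertical above 0.25 rad).
It fails at once if the jar turns round in the holder with the lid (angle between the x axis of jar and the x axis of holder, either way round above 0.4 rad).
It fails at once if the bowl, the jug or the teaspoon is knocked aside (distance of any of teaspoon, bowl, jug from where it was at the start of the episode above 0.03 m).
It also fails if it takes over 51 s, if anything falls off the work surface, if the arm or the gripper's body presses on something with over 40 N, if the wrist force passes 120 N, or if a joint passes its speed limit or range.

## Working session

There is one attempt and no reset: what is moved stays moved. The work goes in short steps, Python scripts to look and compute and a tool call to move; the robot and the scene stay as the last step left them, time stands still between calls to the robot, and variables do not carry over. Pictures are saved under pics/ and viewed, at most 12 in all, crops included, and the job is handed in when it is done.

Besides the shell and the picture viewer there is one more tool, called after "Emit:" by a JSON object that holds its "op" and its "data", one argument or row to a line. send_rows: Moves the arm, as the interface text tells. Its arguments: {"type":"object","properties":{"motion":{"type":"array"},"grip":{"type":"number"},"squeeze":{"type":"number"}},"required":["motion"]}

```bash
mkdir -p pics; cat > h.py <<'E'
from rig import *
import numpy as np, cv2
from scipy.spatial.transform import Rotation as R
def proj(c,P):
    T=np.linalg.inv(c["T"]);p=T[:3,:3]@np.asarray(P,float)+T[:3,3];q=c["intrinsics"]@p;return q[:2]/q[2]
def unproj(c,uv,z):
    d=c["T"][:3,:3]@np.linalg.inv(c["intrinsics"])@np.array([uv[0],uv[1],1.]);o=c["T"][:3,3];return o+d*(z-o[2])/d[2]
def save(n,im): cv2.imwrite("pics/"+n,im[:,:,::-1])
E
python3 - <<'E'
from h import *
s=get_state();print(s)
for n in ["side","top"]:
    c=camera(n);save(n+"0.png",c["img"]);print(n,c["T"][:3,3].round(3),c["T"][:3,2].round(2),c["intrinsics"][0,0])
    for t in ["holder","clamp_paddle","jar","cap","catch_post"]:
        for d in silhouettes(t,n)[:3]:
            m=d["pixels"];v,u=np.nonzero(m);print(n,t,round(d["score"],2),np.array(d["rect"]).round(),(u.mean().round(1),v.mean().round(1)),len(u), c["img"][m].mean(0).round())
E
```

```text
{'t': 0.0, 'joint_pos': array([ 1.16237435e+00,  4.91577769e-01,  1.55947453e+00,  1.15477838e-06,
        1.09170627e+00, -1.05599230e-01]), 'dq': array([-6.07773464e-04, -5.51123745e-04, -4.28978032e-05, -1.87311495e-04,
       -3.22517705e-04,  9.46520499e-04]), 'effort': array([ 5.96606296e-04, -6.18454456e+01, -2.61597884e+01, -1.86310734e-05,
        3.93372713e-03,  1.14292064e-05]), 'eef_pos': array([0.18627874, 0.59637516, 0.25570778]), 'eef_rot': array([ 1.50833745e-01,  9.88558972e-01, -5.63677929e-04, -1.48677219e-04]), 'wrist_force': array([ 0.9243671 , -0.02247733, -0.28406371]), 'wrist_torque': array([0.06473258, 0.00013469, 0.03579571]), 'finger_force': 0.0, 'gripper_width': 0.9973610893670997}
side [ 0.354 -0.735  0.6  ] [ 0.23  0.78 -0.59] 439.785076452934
side holder 0.97 [206. 178. 292. 260.] (np.float64(249.1), np.float64(233.2)) 4207 [163. 134. 103.]
side clamp_paddle 0.59 [212. 178. 288. 220.] (np.float64(248.2), np.float64(197.9)) 485 [116. 116. 115.]
side jar 0.94 [234. 199. 271. 224.] (np.float64(248.2), np.float64(213.2)) 626 [152. 124.  97.]
side cap 0.72 
[... 526 characters left out ...]
[151. 127. 100.]
top clamp_paddle 0.8 [197. 155. 257. 205.] (np.float64(225.0), np.float64(182.5)) 405 [128. 128. 131.]
top jar 0.48 [242. 184. 267. 199.] (np.float64(254.7), np.float64(194.6)) 143 [100.  81.  61.]
top cap 0.7 [171. 212. 194. 239.] (np.float64(182.3), np.float64(222.6)) 455 [177.  51.  48.]
top cap 0.64 [304. 148. 326. 173.] (np.float64(317.3), np.float64(160.9)) 403 [186.  58.  56.]
top cap 0.57 [246. 169. 270. 195.] (np.float64(257.0), np.float64(181.6)) 485 [192. 167.  69.]
top catch_post 0.78 [200. 152. 292. 226.] (np.float64(257.7), np.float64(189.4)) 2630 [152. 127.  99.]
top catch_post 0.63 [245. 185. 266. 199.] (np.float64(254.8), np.float64(194.5)) 122 [99. 80. 60.]
```

```bash
python3 - <<'E'
from h import *
a=cv2.imread("pics/side0.png")[150:330,150:390];b=cv2.imread("pics/top0.png")[110:290,140:380]
cv2.imwrite("pics/ab.png",np.hstack([cv2.resize(a,None,fx=1.66,fy=1.66*1,interpolation=3),cv2.resize(b,None,fx=1.66,fy=1.66,interpolation=3)]))
cv2.imwrite("pics/topx.png",cv2.resize(cv2.imread("pics/top0.png")[130:250,170:330],None,fx=5,fy=5,interpolation=2))
E
```

```text
(no output)
```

View pics/side0.png

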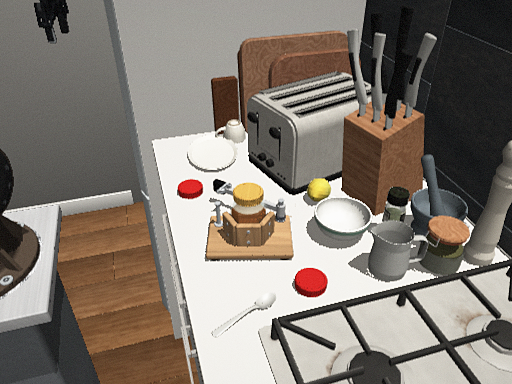

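View pics/topx.png

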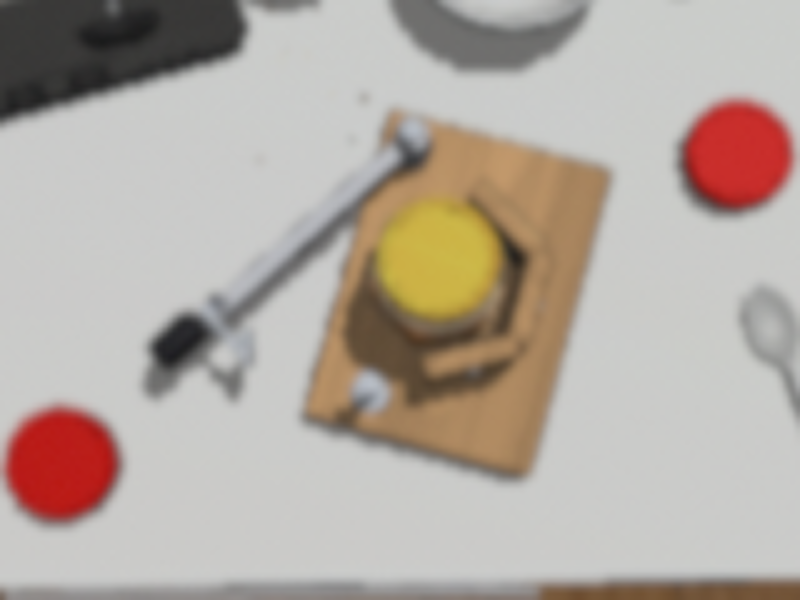

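The side view shows the gold lid at about (248,194) on the jar in the holder. In the top view the pin head is at about (252.6,157.6), the post at (244.4,208), the black paddle at (205.6,197.6) and the lid at (257.6,181.6). The red lids are decoys.

```bash
cat >> h.py <<'E'
def totool(dP,q): return R.from_quat(q).inv().apply(dP)
E
python3 - <<'E'
from h import *
try: print("nose",nose_length)
except Exception as e: print(e)
c=camera("top")
H=unproj(c,(252.6,157.6),.070);P=unproj(c,(244.4,208),.074);C=unproj(c,(257.6,181.6),.116);B=unproj(c,(205.6,197.6),.060)
print("hinge",H,"post",P,"cap",C,"paddle",B)
print("HP",np.linalg.norm((H-P)[:2]),"expect",np.hypot(128,14),"HB",np.linalg.norm((H-B)[:2]))
d=(H-P)[:2];yaw=np.arctan2(d[1],d[0])-np.arctan2(14,128);print("yaw",yaw)
ex=np.array([np.cos(yaw),np.sin(yaw)]);ey=np.array([-ex[1],ex[0]])
O=((H[:2]-.066*ex-.038*ey)+(P[:2]+.062*ex-.024*ey))/2;print("O",O,"cap in holder",(C[:2]-O)@ex,(C[:2]-O)@ey)
b=(B-H)[:2];print("clamp angle",-(np.arctan2(b@ey,-(b@ex))) , np.arctan2(b@ey,-b@ex))
s=camera("side")
for n,p in dict(H=H,P=P,C=C,B=B).items(): print(n,proj(s,p).round(1))
print("tool R",R.from_quat(get_state()["eef_rot"]).as_matrix().round(3))
E
```

```text
nose 0.025
hinge [ 0.59835138 -0.06430716  0.07      ] post [ 0.47345175 -0.04335664  0.074     ] cap [ 0.53090612 -0.07513699  0.116     ] paddle [0.50117291 0.05186444 0.06      ]
HP 0.12664454719026633 expect 128.76334882255898 HB 0.15145789922383116
yaw -0.27513366030141634
O [ 0.52555485 -0.0831226 ] cap in holder 0.002980508820067424 0.009139070876900437
clamp angle -0.599053755182452 0.599053755182452
H [278.1 200.1]
P [215.2 203.4]
C [247.  190.1]
B [218.7 181.1]
tool R [[-0.955  0.298  0.   ]
 [ 0.298  0.955  0.   ]
 [-0.     0.    -1.   ]]
```

```bash
cat >> h.py <<'E'
np.set_printoptions(suppress=True)
H=np.array([.5988,-.0644]);yaw=-.275
ex=np.array([np.cos(yaw),np.sin(yaw)]);ey=np.array([-ex[1],ex[0]])
O=np.array([.5255,-.0831])
def rot(xdir):  # tool down, x axis along xdir
    x=np.r_[xdir/np.linalg.norm(xdir),0];z=np.array([0,0,-1.]);return R.from_matrix(np.c_[x,np.cross(z,x),z])
def push(th,gap=0,z=.063):
    n=ex*np.sin(th)+ey*np.cos(th);p=H+.155*(-ex*np.cos(th)+ey*np.sin(th))+(.0185+gap)*n
    return np.r_[p,z],rot(n)
def rows(poses,start=None):
    s=get_state();p,q=(s["eef_pos"],R.from_quat(s["eef_rot"])) if start is None else start
    for P,Q in poses:
        dr=(q.inv()*Q).as_rotvec(degrees=True);d=P-p
        n=int(max(np.ceil(np.linalg.norm(d)/.061),np.ceil(np.linalg.norm(dr)/10.5),1))
        for i in range(n):
            q2=q*R.from_rotvec(dr/n,degrees=True)
            print(np.r_[q.inv().apply(d/n).round(4),(dr/n).round(2)].tolist(),end=",\n")
            q=q2
        p,q=P,Q
        print("--")
E
python3 - <<'E'
from h import *
c=camera("side")
for u in [(153,143),(240,133),(185,340)]: print(unproj(c,u,0))
print(push(.8,.02),push(0))
rows([(np.r_[push(.8,.03)[0][:2],.2],push(.8)[1]),push(.8,.03)])
E
```

```text
[0.38439073 0.37677531 0.        ]
[0.63058754 0.3628704  0.        ]
[ 0.36672569 -0.28675177  0.        ]
(array([0.55892572, 0.09025216, 0.063     ]), Rotation.from_matrix(array([[ 0.87959015,  0.47573224,  0.        ],
                            [ 0.47573224, -0.87959015,  0.        ],
                            [ 0.        ,  0.        , -1.        ]]))) (array([ 0.45464771, -0.00450536,  0.063     ]), Rotation.from_matrix(array([[ 0.27154694,  0.9624252 ,  0.        ],
                            [ 0.9624252 , -0.27154694,  0.        ],
                            [ 0.        ,  0.        , -1.        ]])))
[-0.0395, -0.0281, 0.0043, 0.0, -0.0, 10.33],
[-0.0439, -0.0205, 0.0043, 0.0, -0.0, 10.33],
[-0.0469, -0.0123, 0.0043, 0.0, -0.0, 10.33],
[-0.0483, -0.0037, 0.0043, 0.0, -0.0, 10.33],
[-0.0482, 0.005, 0.0043, 0.0, -0.0, 10.33],
[-0.0465, 0.0135, 0.0043, 0.0, -0.0, 10.33],
[-0.0434, 0.0217, 0.0043, 0.0, -0.0, 10.33],
[-0.0388, 0.0291, 0.0043, 0.0, -0.0, 10.33],
[-0.0329, 0.0356, 0.0043, 0.0, -0.0, 10.33],
[-0.026, 0.0409, 0.0043, 0.0, -0.0, 10.33],
[-0.0183, 0.0449, 0.0043, 0.0, -0.0, 10.33],
[-0.0099, 0.0474, 0.0043, 0.0, -0.0, 10.33],
[-0.0013, 0.0485, 0.0043, 0.0, -0.0, 10.33],
--
[0.0, 0.0, 0.0457, 0.0, 0.0, 0.0],
[0.0, 0.0, 0.0457, 0.0, 0.0, 0.0],
[0.0, 0.0, 0.0457, 0.0, 0.0, 0.0],
--
```

```bash
python3 - <<'E'
from h import *
q0=R.from_quat(get_state()["eef_rot"]);q1=push(.78)[1]
dr=(q0.inv()*q1).as_rotvec()
f=lambda a:q0*R.from_rotvec(dr*a)
rows([(np.array([.26,.37,.25]),f(.33)),(np.array([.40,.2,.22]),f(.68)),(np.r_[push(.78,.03)[0][:2],.16],q1),push(.78,.03)])
c=camera("side");print(unproj(c,(262,165),0),unproj(c,(300,187),0))
E
```

```text
[-0.0276, -0.0389, 0.0013, 0.0, -0.0, 8.78],
[-0.0332, -0.0342, 0.0013, 0.0, -0.0, 8.78],
[-0.038, -0.0287, 0.0013, 0.0, -0.0, 8.78],
[-0.042, -0.0226, 0.0013, 0.0, -0.0, 8.78],
[-0.0449, -0.0159, 0.0013, 0.0, -0.0, 8.78],
--
[-0.0433, 0.0082, 0.006, 0.0, -0.0, 9.32],
[-0.0414, 0.0151, 0.006, 0.0, -0.0, 9.32],
[-0.0384, 0.0216, 0.006, 0.0, -0.0, 9.32],
[-0.0344, 0.0275, 0.006, 0.0, -0.0, 9.32],
[-0.0295, 0.0327, 0.006, 0.0, -0.0, 9.32],
--
[-0.01, 0.0378, 0.012, 0.0, -0.0, 8.52],
[-0.0043, 0.0389, 0.012, 0.0, -0.0, 8.52],
[0.0015, 0.0391, 0.012, 0.0, -0.0, 8.52],
[0.0073, 0.0384, 0.012, 0.0, -0.0, 8.52],
[0.0129, 0.0369, 0.012, 0.0, -0.0, 8.52],
--
[0.0, 0.0, 0.0485, 0.0, 0.0, 0.0],
[0.0, 0.0, 0.0485, 0.0, 0.0, 0.0],
--
[0.63991445 0.17881248 0.        ] [0.69732765 0.05837806 0.        ]
```

Emit:
{"op": "send_rows", "data": {
  "motion": [-0.0276,-0.0389,0.0013,0,0,8.78,-0.0332,-0.0342,0.0013,0,0,8.78,-0.038,-0.0287,0.0013,0,0,8.78,-0.042,-0.0226,0.0013,0,0,8.78,-0.0449,-0.0159,0.0013,0,0,8.78],
  "grip": 0,
  "squeeze": 40
}}

```text
t: 1.42
eef_pos: [0.2603, 0.3686, 0.2499]
eef_rot: [0.511, 0.859, 0.0, 0.0]
wrist_force: [1.2, 0.1, 0.2]
gripper_width: 0.004
finger_force: 0.0
```

Emit:
{"op": "send_rows", "data": {
  "motion": [-0.0433,0.0082,0.006,0,0,9.32,-0.0414,0.0151,0.006,0,0,9.32,-0.0384,0.0216,0.006,0,0,9.32,-0.0344,0.0275,0.006,0,0,9.32,-0.0295,0.0327,0.006,0,0,9.32]
}}

```text
t: 2.05
eef_pos: [0.401, 0.1987, 0.2198]
eef_rot: [0.81, 0.587, 0.0, 0.0]
wrist_force: [-0.3, 0.9, -0.2]
gripper_width: 0.001
finger_force: 0.0
```

Emit:
{"op": "send_rows", "data": {
  "motion": [-0.01,0.0378,0.012,0,0,8.52,-0.0043,0.0389,0.012,0,0,8.52,0.0015,0.0391,0.012,0,0,8.52,0.0073,0.0384,0.012,0,0,8.52,0.0129,0.0369,0.012,0,0,8.52]
}}

```text
t: 2.68
eef_pos: [0.5658, 0.0935, 0.1594]
eef_rot: [0.968, 0.253, 0.0, -0.0]
wrist_force: [0.2, 0.8, 0.2]
gripper_width: 0.0
finger_force: 0.0
```

Emit:
{"op": "send_rows", "data": {
  "motion": [0,0,0,0,0,0,0,0,0,0,0,0]
}}

```text
t: 2.92
eef_pos: [0.5641, 0.0945, 0.1598]
eef_rot: [0.967, 0.256, -0.0, -0.0]
wrist_force: [-0.2, 0.7, 0.0]
gripper_width: 0.001
finger_force: 0.0
```

```bash
python3 - <<'E'
from h import *
s=get_state();print(s["t"],s["eef_pos"],s["joint_pos"].round(2),s["wrist_force"],s["gripper_width"])
rows([push(.78,.02)])
a=camera("side")["img"][110:290,140:340];b=camera("wrist")
save("w1.png",b["img"]);print(b["T_tool_cam"].round(3),b["intrinsics"])
save("s1.png",cv2.resize(a,None,fx=3,fy=3))
E
```

```text
2.925 [0.56414373 0.09449732 0.15977688] [0.05 0.53 1.79 0.   0.82 1.1 ] [-0.23113996  0.66047757  0.03199055] 0.0011228858395847454
[-0.0048, 0.0002, 0.0484, -0.01, 0.01, 0.03],
[-0.0049, 0.0002, 0.0484, -0.01, 0.01, 0.03],
--
[[-0.002 -0.946 -0.323  0.083]
 [ 1.    -0.002 -0.    -0.   ]
 [-0.    -0.323  0.946 -0.118]
 [ 0.     0.     0.     1.   ]] [[297.31863964   0.         251.65521075]
 [  0.         297.31863964 191.10554301]
 [  0.           0.           1.        ]]
```

View pics/s1.png

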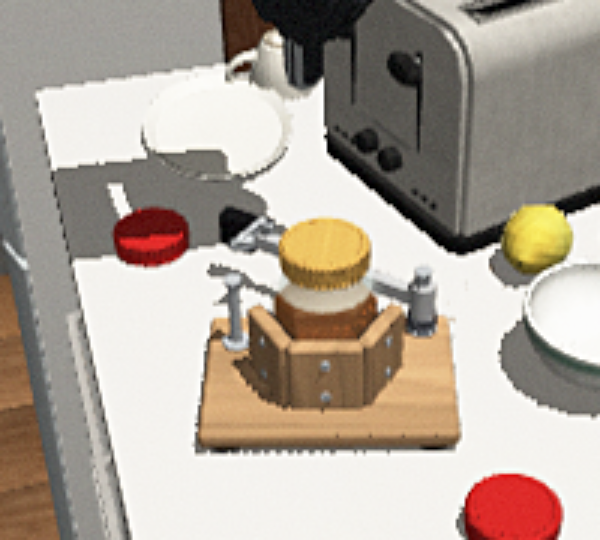

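View pics/w1.png

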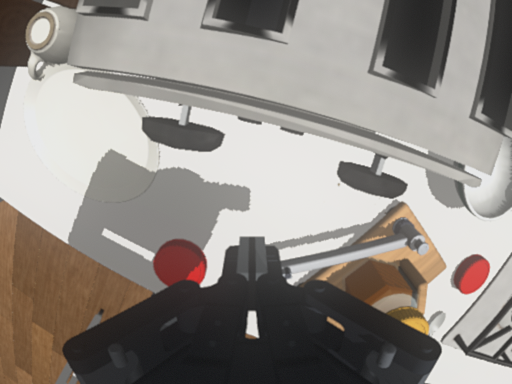

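The side crop shows the gripper behind the paddle (paddle at crop (238,225)). The wrist view shows that the wrist camera hangs towards the toaster. I'll turn the tool 90° so the camera points away along the bar, and push with a finger back instead.

```bash
cat >> h.py <<'E'
def push2(th,gap=0,z=.063):
    n=ex*np.sin(th)+ey*np.cos(th);o=-ex*np.cos(th)+ey*np.sin(th)
    return np.r_[H+.155*o+(.022+gap)*n,z],rot(o)
E
python3 - <<'E'
from h import *
a=push2(.68,.02);print(a[0])
rows([(np.r_[a[0][:2],.16],a[1]),a])
print("close");rows([push2(t) for t in np.arange(.6,-.021,-.1)],a)
E
```

```text
[0.54355582 0.0863882  0.063     ]
[-0.0022, -0.0003, 0.0, 0.0, -0.0, -9.56],
[-0.0021, -0.0006, 0.0, 0.0, -0.0, -9.56],
[-0.002, -0.001, 0.0, 0.0, -0.0, -9.56],
[-0.0018, -0.0013, 0.0, 0.0, -0.0, -9.56],
[-0.0016, -0.0016, 0.0, 0.0, -0.0, -9.56],
[-0.0013, -0.0018, 0.0, 0.0, -0.0, -9.56],
[-0.001, -0.002, 0.0, 0.0, -0.0, -9.56],
[-0.0006, -0.0021, 0.0, 0.0, -0.0, -9.56],
[-0.0002, -0.0022, 0.0, 0.0, -0.0, -9.56],
[0.0001, -0.0022, 0.0, 0.0, -0.0, -9.56],
--
[0.0, 0.0, 0.0485, 0.0, 0.0, 0.0],
[0.0, 0.0, 0.0485, 0.0, 0.0, 0.0],
--
close
[0.0013, -0.0325, 0.0, 0.0, 0.0, -4.58],
--
[0.0014, -0.0156, 0.0, 0.0, 0.0, -5.73],
--
[0.0014, -0.0156, 0.0, 0.0, 0.0, -5.73],
--
[0.0014, -0.0156, 0.0, 0.0, 0.0, -5.73],
--
[0.0014, -0.0156, 0.0, 0.0, 0.0, -5.73],
--
[0.0014, -0.0156, 0.0, 0.0, 0.0, -5.73],
--
[0.0014, -0.0156, 0.0, 0.0, 0.0, -5.73],
--
```

Emit:
{"op": "send_rows", "data": {
  "motion": [-0.0022,-0.0003,0,0,0,-9.56,-0.0021,-0.0006,0,0,0,-9.56,-0.002,-0.001,0,0,0,-9.56,-0.0018,-0.0013,0,0,0,-9.56,-0.0016,-0.0016,0,0,0,-9.56]
}}

```text
t: 3.65
eef_pos: [0.5538, 0.0908, 0.1604]
eef_rot: [0.778, 0.628, 0.0, 0.0]
wrist_force: [0.6, -0.1, -0.2]
gripper_width: -0.003
finger_force: 0.0
```

Emit:
{"op": "send_rows", "data": {
  "motion": [-0.0013,-0.0018,0,0,0,-9.56,-0.001,-0.002,0,0,0,-9.56,-0.0006,-0.0021,0,0,0,-9.56,-0.0002,-0.0022,0,0,0,-9.56,0.0001,-0.0022,0,0,0,-9.56]
}}

```text
t: 4.28
eef_pos: [0.5436, 0.0865, 0.1604]
eef_rot: [0.457, 0.889, 0.0, 0.0]
wrist_force: [0.1, -0.6, -0.3]
gripper_width: -0.0
finger_force: 0.0
```

Emit:
{"op": "send_rows", "data": {
  "motion": [0,0,0,0,0,0,0,0,0.0485,0,0,0,0,0,0.0485,0,0,0,0,0,0,0,0,0]
}}

```text
t: 4.78
eef_pos: [0.5427, 0.0861, 0.0607]
eef_rot: [0.462, 0.887, -0.001, -0.002]
wrist_force: [0.6, 0.3, 0.4]
gripper_width: 0.002
finger_force: 0.0
```

```bash
python3 - <<'E'
from h import *
s=get_state();print(s["t"],s["eef_pos"],s["joint_pos"].round(2),s["wrist_force"])
rows([push2(.6)])
a=camera("side")["img"][140:260,160:320]
save("s2.png",cv2.resize(a,None,fx=4,fy=4))
E
```

```text
4.775 [0.54269346 0.0860949  0.06070244] [ 0.04  0.66  1.91  0.    0.58 -0.57] [0.63108207 0.32704751 0.37607378]
[0.0009, -0.0316, -0.0022, -0.25, -0.19, -4.87],
--
```

View pics/s2.png

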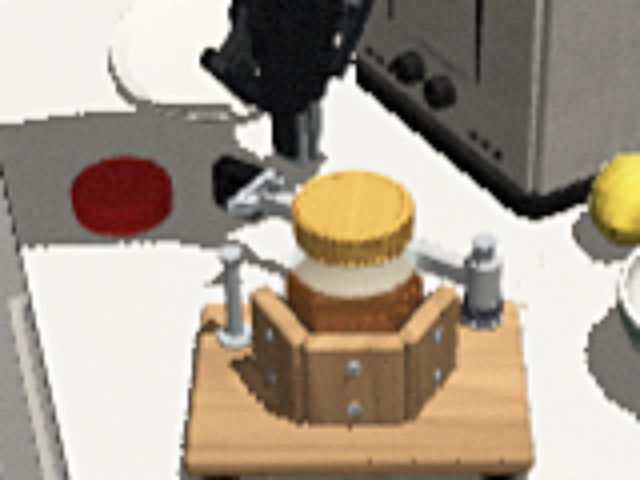

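The finger stands behind the paddle's outer face (fingers at crop (300,150), paddle at (240,180)). I start the push now.

Emit:
{"op": "send_rows", "data": {
  "motion": [0.0013,-0.0325,0,0,0,-4.58,0.0014,-0.0156,0,0,0,-5.73,0.0014,-0.0156,0,0,0,-5.73]
}}

```text
t: 5.2
eef_pos: [0.4926, 0.049, 0.0653]
eef_rot: [0.331, 0.944, 0.001, 0.002]
wrist_force: [1.0, -0.1, 0.1]
gripper_width: -0.001
finger_force: 0.4
```

Emit:
{"op": "send_rows", "data": {
  "motion": [0.0014,-0.0156,0,0,0,-5.73,0.0014,-0.0156,0,0,0,-5.73]
}}

```text
t: 5.45
eef_pos: [0.4724, 0.0254, 0.0652]
eef_rot: [0.235, 0.972, 0.0, 0.002]
wrist_force: [0.8, 1.3, -0.2]
gripper_width: 0.004
finger_force: 0.5
```

```bash
python3 - <<'E'
from h import *
s=get_state();print(s["t"],s["eef_pos"],s["joint_pos"].round(2),s["wrist_force"])
rows([push2(t) for t in (.1,.05,0,-.03)])
a=camera("side")["img"][140:260,160:320]
save("s3.png",cv2.resize(a,None,fx=4,fy=4))
E
```

```text
5.45 [0.47236923 0.02539999 0.06523004] [-0.09  0.59  2.1   0.    0.45 -1.18] [ 0.81075891  1.29911347 -0.24652499]
[0.0029, -0.0156, 0.0022, 0.09, 0.22, -5.75],
--
[0.0009, -0.0078, 0.0, 0.0, 0.0, -2.86],
--
[0.0009, -0.0078, 0.0, 0.0, 0.0, -2.86],
--
[0.0006, -0.0047, 0.0, 0.0, 0.0, -1.72],
--
```

View pics/s3.png

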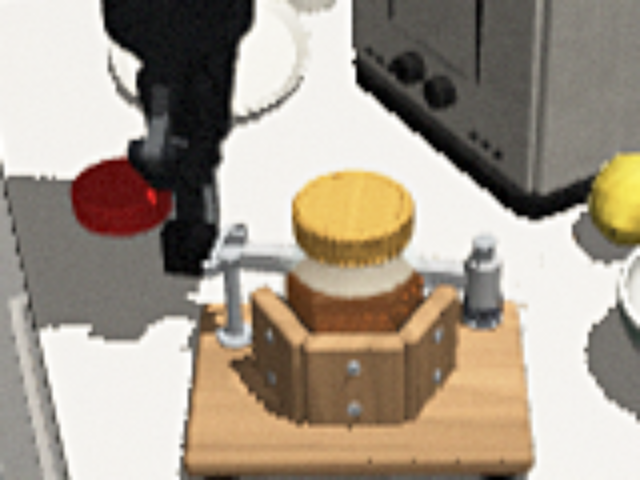

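The bar has swung to about 0.2 rad, with the paddle at crop (188,248) pressed by the finger and the hook beside the post. I keep pushing.

Emit:
{"op": "send_rows", "data": {
  "motion": [0.0029,-0.0156,0.001,0,0,-5.73,0.0009,-0.0078,0,0,0,-2.86,0.0009,-0.0078,0,0,0,-2.86]
}}

```text
t: 5.88
eef_pos: [0.4565, -0.0005, 0.0639]
eef_rot: [0.139, 0.99, 0.0, 0.003]
wrist_force: [12.8, 47.9, 1.0]
gripper_width: 0.002
finger_force: 25.2
```

Emit:
{"op": "send_rows", "data": {
  "motion": [0.0006,-0.0047,0,0,0,-1.72,0,0,0,0,0,0]
}}

```text
t: 6.12
eef_pos: [0.4558, -0.0012, 0.0639]
eef_rot: [0.125, 0.992, 0.002, 0.004]
wrist_force: [16.1, 66.0, -2.7]
gripper_width: -0.002
finger_force: 34.2
```

```bash
python3 - <<'E'
from h import *
s=get_state();print(s["t"],s["eef_pos"],s["joint_pos"].round(2),s["wrist_force"])
p=s["eef_pos"][:2]-H;print("dist to bar line",p@ey, p@ex)
a=camera("side")["img"][140:260,160:320]
save("s4.png",cv2.resize(a,None,fx=4,fy=4))
E
```

```text
6.125 [ 0.45579204 -0.0012279   0.06393163] [-0.15  0.58  2.14  0.01  0.41 -1.48] [16.1313674  66.02199544 -2.65230047]
dist to bar line 0.02196504801727054 -0.15478865387419663
```

View pics/s4.png

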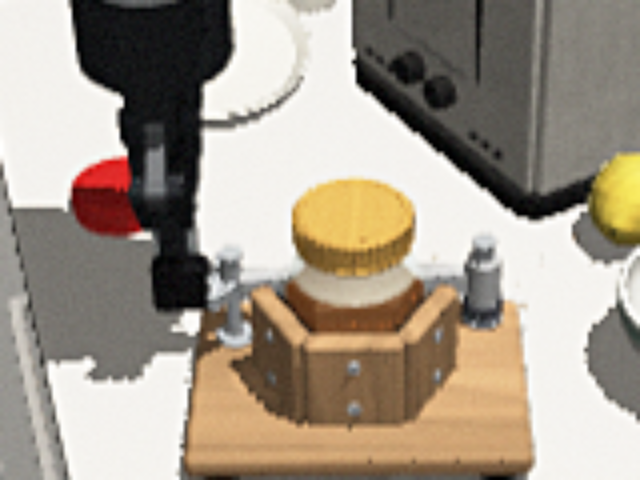

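The bar is hard against its stop (66 N) and the jar has moved towards the cradle. I back off and check that the bar stays shut.

Emit:
{"op": "send_rows", "data": {
  "motion": [0,0.01,0,0,0,0,0,0.02,0,0,0,0,0,0.03,0,0,0,0,0,0,-0.05,0,0,0,0,0,-0.06,0,0,0]
}}

```text
t: 6.8
eef_pos: [0.4676, 0.0536, 0.1744]
eef_rot: [0.124, 0.992, 0.0, 0.0]
wrist_force: [0.4, 0.3, 0.3]
gripper_width: -0.001
finger_force: 0.0
```

Emit:
{"op": "send_rows", "data": {
  "motion": [0,0,-0.03,0,0,0,0,0,0,0,0,0],
  "grip": 0.0854
}}

```text
t: 7.05
eef_pos: [0.4685, 0.0532, 0.2058]
eef_rot: [0.125, 0.992, 0.0, 0.004]
wrist_force: [-0.0, -1.1, -0.7]
gripper_width: 0.417
finger_force: 0.0
```

```bash
python3 - <<'E'
from h import *
s=get_state();print(s["t"],s["eef_pos"],s["joint_pos"].round(2),s["wrist_force"])
a=camera("side")["img"][140:260,160:320]
c=camera("top")
for t in ["cap","clamp_paddle"]:
  for d in silhouettes(t,"top")[:3]:
    v,u=np.nonzero(d["pixels"]);print(t,round(d["score"],2),d["rect"],u.mean(),v.mean(),c["img"][d["pixels"]].mean(0).round(), unproj(c,(u.mean(),v.mean()),.112 if t=="cap" else .05).round(4))
save("s5.png",np.vstack([cv2.resize(a,None,fx=2.5,fy=2.5),cv2.resize(c["img"][130:250,170:330],None,fx=2.5,fy=2.5)][:2]))
E
```

```text
7.05 [0.46852325 0.05319019 0.20576901] [-0.03  0.34  1.99  0.    0.81 -1.35] [-0.01595319 -1.09650628 -0.70471511]
cap 0.65 [252.1, 173.1, 273.9, 197.6] 260.0734126984127 182.74603174603175 [216. 195.  82.] [ 0.5288 -0.0809  0.112 ]
cap 0.58 [306.9, 149.7, 329.8, 170.6] 317.28712871287127 161.08168316831683 [212.  68.  66.] [ 0.5793 -0.2166  0.112 ]
clamp_paddle 0.88 [228.8, 158.6, 260.1, 222.6] 242.36677115987462 191.00940438871473 [157. 155. 155.] [ 0.5179 -0.0381  0.05  ]
```

View pics/s5.png

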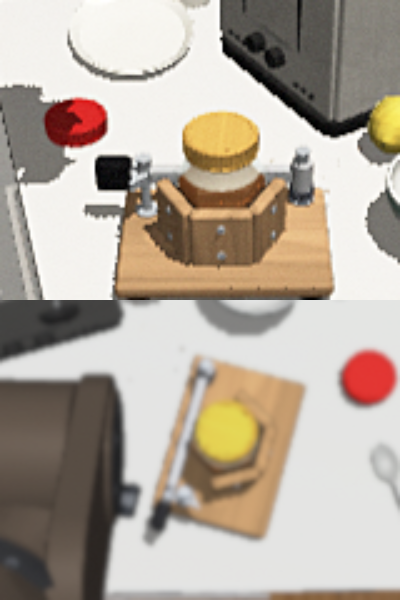

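The clamp is hooked: the bar lies straight and the paddle is beside the post with the arm away. The gold lid is at about (0.527,-0.082). Next I move over it, turning the tool 70° clockwise.

```bash
python3 - <<'E'
from h import *
x0=-ex;a=np.deg2rad(-70);x=np.array([x0[0]*np.cos(a)-x0[1]*np.sin(a),x0[0]*np.sin(a)+x0[1]*np.cos(a)])
q=rot(x);C=np.array([.527,-.082])
rows([(np.r_[C,.18],q),(np.r_[C,.109],q)])
E
```

```text
[-0.013, -0.0166, 0.0031, -0.0, -0.0, 10.22],
[-0.0158, -0.014, 0.0031, -0.0, -0.0, 10.22],
[-0.018, -0.011, 0.0031, -0.0, -0.0, 10.22],
[-0.0197, -0.0076, 0.0031, -0.0, -0.0, 10.22],
[-0.0207, -0.004, 0.0031, -0.0, -0.0, 10.22],
[-0.0211, -0.0003, 0.0031, -0.0, -0.0, 10.22],
[-0.0208, 0.0035, 0.0031, -0.0, -0.0, 10.22],
--
[0.0, 0.0, 0.0355, 0.0, 0.0, 0.0],
[0.0, 0.0, 0.0355, 0.0, 0.0, 0.0],
--
```

Emit:
{"op": "send_rows", "data": {
  "motion": [-0.013,-0.0166,0.0031,0,0,10.22,-0.0158,-0.014,0.0031,0,0,10.22,-0.018,-0.011,0.0031,0,0,10.22,-0.0197,-0.0076,0.0031,0,0,10.22,-0.0207,-0.004,0.0031,0,0,10.22]
}}

```text
t: 7.88
eef_pos: [0.5104, -0.0441, 0.1852]
eef_rot: [0.542, 0.84, -0.0, -0.001]
wrist_force: [-0.4, -0.3, 0.2]
gripper_width: 0.997
finger_force: 0.0
```

Emit:
{"op": "send_rows", "data": {
  "motion": [-0.0211,-0.0003,0.0031,0,0,10.22,-0.0208,0.0035,0.0031,0,0,10.22,0,0,0,0,0,0,0,0,0,0,0,0]
}}

```text
t: 8.38
eef_pos: [0.5271, -0.0816, 0.1795]
eef_rot: [0.679, 0.734, -0.0, -0.001]
wrist_force: [0.4, 0.5, 0.6]
gripper_width: 0.999
finger_force: 0.0
```

```bash
python3 - <<'E'
from h import *
s=get_state();print(s["t"],s["eef_pos"],s["joint_pos"].round(2),s["gripper_width"])
w=camera("wrist")
for d in silhouettes("cap","wrist")[:3]:
    m=d["pixels"];v,u=np.nonzero(m);print(d["score"],d["rect"],u.mean(),v.mean(),w["img"][m].mean(0).round())
# predicted cap top outline in the wrist image for C
K=w["intrinsics"];T=np.linalg.inv(w["T_tool_cam"]);q=R.from_quat(s["eef_rot"])
def pw(P):
    t=q.inv().apply(P-s["eef_pos"]);c=T[:3,:3]@t+T[:3,3];th=np.arctan2(np.hypot(c[0],c[1]),c[2]);d=c[:2]/np.hypot(*c[:2]);return K[:2,2]+K[0,0]*th*d
im=w["img"].copy()
for C in [np.array([.527,-.082])]:
    for h in(.116,.098):
        pts=np.array([pw(np.r_[C+.029*np.array([np.cos(a),np.sin(a)]),h]) for a in np.linspace(0,6.28,60)]);cv2.polylines(im,[pts.round().astype(np.int32)],True,(255,0,255) if h>.1 else (0,0,255))
save("w2.png",im)
E
```

```text
8.375 [ 0.52705372 -0.0816267   0.17947674] [-0.28  0.46  1.87  0.    0.82 -0.36] 0.9993273104217897
0.67 [166.3, 1.5, 203.8, 9.3] 181.33830845771143 2.517412935323383 [145.  80.  78.]
0.65 [279.2, 277.2, 325.7, 320.0] 301.7362155388471 299.7593984962406 [187.  76.  72.]
0.61 [212.9, 171.8, 298.3, 255.9] 255.78187679083095 216.54154727793696 [188. 156.  80.]
```

View pics/w2.png

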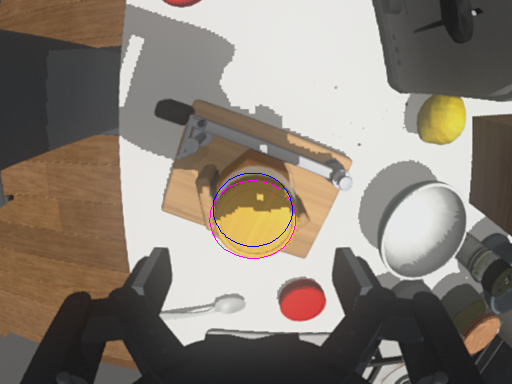

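The predicted lid outline, rect (209–297, 180–259), matches the gold lid, rect (213–298, 172–256), to about 1.5 mm. I descend and grip.

Emit:
{"op": "send_rows", "data": {
  "motion": [0,0.001,0.0355,0,0,0,0,0,0.035,0,0,0,0,0,0,0,0,0]
}}

```text
t: 8.85
eef_pos: [0.5275, -0.0813, 0.1081]
eef_rot: [0.68, 0.734, -0.001, -0.002]
wrist_force: [-0.1, 0.0, 1.3]
gripper_width: 1.001
finger_force: 0.0
```

Emit:
{"op": "send_rows", "data": {
  "motion": [0,0,0,0,0,0,0,0,0,0,0,0,0,0,0,0,0,0,0,0,0,0,0,0],
  "grip": 0.04,
  "squeeze": 80
}}

```text
t: 9.35
eef_pos: [0.5296, -0.082, 0.1114]
eef_rot: [0.68, 0.733, 0.001, 0.002]
wrist_force: [2.6, 2.5, 5.8]
gripper_width: 0.659
finger_force: 83.5
```

Emit:
{"op": "send_rows", "data": {
  "motion": [0,0,0,0,0,0,0,0,0,0,0,0]
}}

```text
t: 9.6
eef_pos: [0.5296, -0.082, 0.1113]
eef_rot: [0.68, 0.733, 0.001, 0.002]
wrist_force: [1.9, 2.4, 5.5]
gripper_width: 0.657
finger_force: 83.5
```

The lid is gripped, with the opening at about 56–58 mm. I turn it anticlockwise, rising slightly with the thread.

Emit:
{"op": "send_rows", "data": {
  "motion": [0,0,-0.0004,0,0,-6,0,0,-0.0003,0,0,-6,0,0,-0.0003,0,0,-6,0,0,-0.0003,0,0,-6]
}}

```text
t: 10.1
eef_pos: [0.5294, -0.0823, 0.1124]
eef_rot: [0.512, 0.859, 0.0, 0.002]
wrist_force: [2.4, -0.8, 4.2]
gripper_width: 0.658
finger_force: 84.0
```

```bash
python3 - <<'E'
from h import *
s=get_state();print(s["eef_pos"],s["joint_pos"].round(3),s["wrist_force"],s["wrist_torque"],R.from_quat(s["eef_rot"]).as_euler("zyx",degrees=True))
E
```

```text
[ 0.52937522 -0.08228256  0.11237845] [-0.278  0.562  1.919  0.     0.658 -0.774] [ 2.41668575 -0.79545405  4.1790105 ] [-0.23244809 -0.05567328 -0.33632849] [-118.4509165     0.17602933  179.95831782]
```

Emit:
{"op": "send_rows", "data": {
  "motion": [0,0,-0.0004,0,0,-8,0,0,-0.0004,0,0,-8,0,0,-0.0004,0,0,-8,0,0,-0.0003,0,0,-8]
}}

```text
t: 10.6
eef_pos: [0.5291, -0.0822, 0.1135]
eef_rot: [0.254, 0.967, 0.0, 0.001]
wrist_force: [0.9, -0.0, -0.8]
gripper_width: 0.656
finger_force: 85.1
```

Emit:
{"op": "send_rows", "data": {
  "motion": [0,0,0,0,0,-8,0,0,0,0,0,-7,0,0,0,0,0,0,0,0,0,0,0,0]
}}

```text
t: 11.1
eef_pos: [0.529, -0.082, 0.1131]
eef_rot: [0.129, 0.992, -0.0, 0.001]
wrist_force: [0.7, 0.8, 4.7]
gripper_width: 0.658
finger_force: 85.5
```

```bash
python3 - <<'E'
from h import *
s=get_state();print(s["eef_pos"],s["joint_pos"].round(3),s["wrist_force"],s["wrist_torque"],R.from_quat(s["eef_rot"]).as_euler("zyx",degrees=True))
c=camera("side");save("s6.png",cv2.resize(c["img"][140:260,160:320],None,fx=4,fy=4))
E
```

```text
[ 0.52895643 -0.08202851  0.11309484] [-0.277  0.56   1.918  0.     0.661 -1.589] [0.7286579  0.8298838  4.69633148] [ 0.19478214 -0.17706684  0.02491296] [-165.13505953    0.09153946  179.98401428]
```

View pics/s6.png

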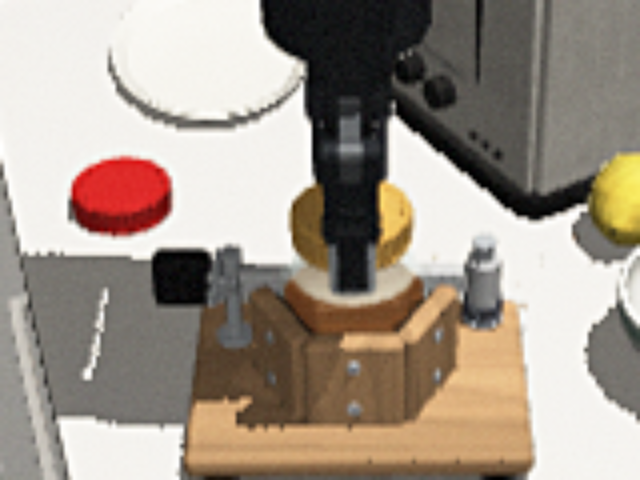

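The clamp is still hooked, and the torque has gone to zero at 71°, so the thread is free. I lift gently.

Emit:
{"op": "send_rows", "data": {
  "motion": [0,0,-0.003,0,0,0,0,0,-0.003,0,0,0,0,0,-0.003,0,0,0]
}}

```text
t: 11.52
eef_pos: [0.5283, -0.082, 0.1215]
eef_rot: [0.128, 0.992, 0.0, -0.0]
wrist_force: [-0.0, 0.7, -0.9]
gripper_width: 0.657
finger_force: 85.2
```

Emit:
{"op": "send_rows", "data": {
  "motion": [0,0,-0.007,0,0,0,0,0,-0.007,0,0,0,0,0,-0.007,0,0,0,0,0,-0.004,0,0,0]
}}

```text
t: 12.02
eef_pos: [0.5286, -0.0821, 0.147]
eef_rot: [0.128, 0.992, -0.0, 0.0]
wrist_force: [0.2, 0.4, -0.7]
gripper_width: 0.655
finger_force: 85.2
```

Emit:
{"op": "send_rows", "data": {
  "motion": [0,0,0,0,0,0,0,0,0,0,0,0,0,0,0,0,0,0,0,0,0,0,0,0]
}}

```text
t: 12.52
eef_pos: [0.5285, -0.082, 0.1462]
eef_rot: [0.128, 0.992, 0.0, -0.0]
wrist_force: [-0.2, 0.1, 0.4]
gripper_width: 0.66
finger_force: 85.2
```

```bash
python3 - <<'E'
from h import *
c=camera("side");save("s7.png",cv2.resize(c["img"][140:260,160:320],None,fx=4,fy=4))
E
```

```text
(no output)
```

View pics/s7.png

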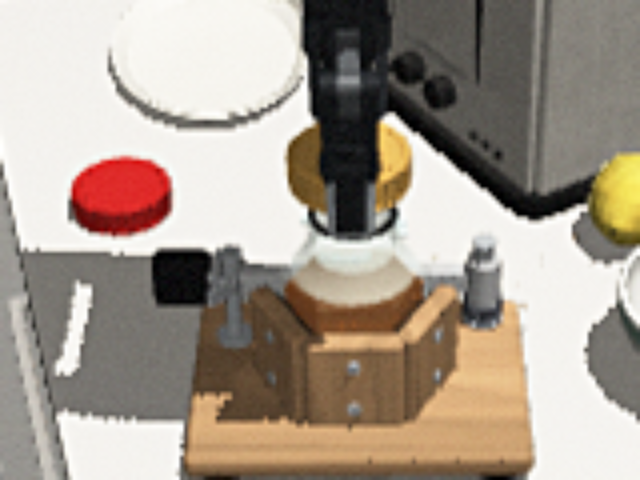

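The lid is level above the open jar, at crop (350,165) with the rim at (352,220). The jar is still seated and the clamp hooked. I hand in.

```bash
python3 -c "
from rig import *
print(finish_job())"
```

```text
the job is handed in; nothing more can be done
None
```

I handed the job in at about 12.6 s. The clamp is hooked shut, and the lid was turned about 71° until the thread let go. It is held level roughly 2 cm above the open jar, with the jar still in its holder. The hand-in call didn't report a verdict.

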